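# Turn up the bottle's magnetic stirrer by three clicks

## Robot

A 6-joint arm with a two-finger parallel gripper is mounted at the origin on a cart in front of the work surface, level with it; the furniture and walls round the work are solid. World frame = base frame: x ahead of the robot, y to its left, z up, the work surface at z = 0. Lengths are in m, angles in rad, forces in N, time in s.
With the tool pointing down it reaches from about 0.35 to 0.775 m from the base axis. Payload 5.5 kg.
Tool frame: the origin (TCP) lies midway between the tips of the shut fingers; the grasp point (between the pads) lies grip_point_offset behind it (grip_point_offset is the distance from the TCP to the grasp point, in m); z points along the fingers, y is the direction in which the jaws open and shut (so a half turn about z gives the same grasp; the last joint's range is limited). The gripper opens to 85 mm and grips with 20 to 120 N. Pads are 22 mm wide; open, the fingers measure 114 mm over their backs; the gripper's body (76 mm by 85 mm) begins 54 mm behind the grasp point. The pads swing forward as they close: fully open they stand 13 mm farther back than shut.
Start: joints at [-1.434, 0.313, 0.046, 1.304, 0, 1.431], TCP at [0.157, -0.553, 0.197] pointing down, gripper open.
Joint ranges: [-2.76, 2.76], [-0.86, 1.69], [-1.03, 1.26], [-2.2, 2.34], [-1.47, 1.5], [-3.14, 3.14]. Speed limits (rad/s): [2.57, 2.57, 3.14, 3.14, 3.14, 3.14].

## Interface

Orientations are given as a unit quaternion [w, x, y, z].
In Python, from workcell import * gives the robot as it stands.
- The arm moves only by the tool send_rows, never from a script. Its argument "series" is one flat list of numbers, 7 for each row, row after row: the shift along the tool's x, y, z in cm, then the turn, a rotation vector about the tool's x, y, z in degrees, then the opening, from 0 (shut) to 1 (fully open). A call has 1 to 10 rows; each row is the pose to reach, as a shift and turn from the pose commanded when the call began, along the tool's axes at that moment; what a row does not reach only later rows make up. A row lasts 1/12 s, in which the tool goes at most 41.7 mm and 7.16 degrees, less where a joint would pass 70% of its speed; a pose out of reach is approached as far as the arm can. A call with a gripper value outside its range is refused whole. The fingers move at their own pace and stop on an object; "newtons" is the grip in N (left out, the last holds). Time passes only in rows, so rows that repeat a pose let the fingers close. It gives the time, the measured TCP pose, the force and the opening at its end, in the units of the state.
- get_state(): the state, without advancing time (a new reading comes with each control period).
- read_camera(name): name is "scene" or "top" or "wrist"; returns the picture (400x640x3 uint8, blue, green, red); there is no depth.
- camera_info(name): a dict with "K" (3x3 intrinsics, pixels), "xyz" and "attitude" of the camera in the world. Camera axes: x right, y down, z forward; pixel columns grow to the right and rows downward; lengths in m; the calibration is good to about 2 mm. A picture is of the moment at which its call begins: read the wrist's pose just before it. camera_info takes no time and is no camera call; for the wrist camera it gives the pose at the moment of the call.
- hand_in(): hands the job in, once; it reports no verdict.
Trained networks look in the newest picture that a camera, given by its name, has taken for a name from the list of things; names that differ only in an ending like _2 or _b are one class to them, and where a whole thing is asked for, a point or a joint stands for the part that bears it (a point fixed in the world has none). Each returns a list of dicts, best first, with "p" (0 to 1); they miss things now and then, are a little off and sometimes report something else, mostly with a low value. They report only what shows in the picture. A call takes as long as a camera call. They do not tell look-alikes from the thing itself.
- silhouettes(camera, label): "pixels" (400x640 bool, what is visible of it) and "box" ([left, top, width, height] in pixels, round what is visible of it).
The state is a dict: "clock": time; "joint_pos": joint angles; "qvel": joint speeds; "tau": joint torques, N m; "tcp_pos": TCP position; "orientation": TCP orientation; "wrist_force": force on the tool from outside, world axes, zero at the start; "ft_torque": the same for the moment, N m; "finger_gap": finger opening in m.
Only numpy, scipy, OpenCV 4.12 (cv2) and the standard library are available. Lean on these libraries where they do the work, as an engineer would, in place of code of your own. Each camera call takes 0.05 s, during which the arm holds its last target. There are 200 camera calls.

## Task

Two identical white magnetic stirrers stand at the front of the bench, one carrying a clear bottle with a blue cap, the other a conical glass flask. Turn the speed knob of the stirrer under the blue-capped bottle three clicks clockwise (seen from above) from where it stands, then let go of it. Do not turn the other stirrer's knob, and leave the bottle and the flask standing where they are.

Things in the scene. Friction and masses are not known exactly. Their poses are not given: they have to be found in the camera images.
- stirrer_b_knob_grip (a point): On the vertical turning axis of the black knob of the stirrer under the blue-capped bottle, 95 mm above the bench. The knob is an upright bar 44 mm long, 14 mm thick, on a skirt 48 mm across. Bar top 11 mm above this point, skirt top 21 mm, deck 35 mm below. The point turns with the knob: x along the bar to its end with the yellow pointer stripe, y across the 14 mm (pinch there), z up.
- stirrer_b_knob (a joint): Angle (rad) of the knob on the stirrer under the blue-capped bottle: 0 at its starting click, growing clockwise from above. Clicks are 0.436 rad (25 degrees) apart; stops one click below and seven above the start. About 0.05 N m passes a click; let go, it snaps to the nearest click and stays.
- stirrer_f_knob (a joint): Angle (rad) of the knob on the stirrer under the conical flask: 0 at its starting click, growing clockwise from above. Clicks are 0.436 rad (25 degrees) apart; stops one click below and seven above the start. About 0.05 N m passes a click; let go, it snaps to the nearest click and stays. Not to be turned.
- stirrer_b_plate (a point): Middle of the top of the round steel plate (106 mm across, 70 mm above the bench) of the stirrer under the bottle, 124 mm to the left of its knob axis. Each stirrer is a fixed white housing 240 mm wide, 140 mm deep, deck 60 mm above the bench, plate at its left, knob at its right, facing the robot within 12 degrees; either may be the left one. y points from knob to plate, z up.
- bottle_center (a point): Clear bottle with a blue cap, 63 mm across, 141 mm tall, loose, standing on the plate of its stirrer; this point lies on its axis 70 mm above its foot.
- flask_center (a point): Conical glass flask, 71 mm across, 112 mm tall, loose, standing on the plate of the other stirrer, whose knob is about 124 mm to its right; this point lies on its axis 56 mm above its foot.
There are look-alikes about, which are no part of the job. What is shaped like the part that bears bottle_center but orange is not meant.

How it is judged:
By the outcome, as a careful person would: the job done as asked, in the order asked, and still so for the second after the job is handed in, with the robot touching nothing.
It also fails if it takes over 34 s, if anything falls off the work surface, if the arm or the gripper's body presses on something with over 40 N, if the wrist force passes 120 N, or if a joint passes its speed limit or range.

## Working session

There is one attempt and no reset: what is moved stays moved. The work goes in short steps, Python scripts to look and compute and a tool call to move; the robot and the scene stay as the last step left them, time stands still between calls to the robot, and variables do not carry over. Pictures are saved under pics/ and viewed, about 8 in all and at most 12, crops included, and the job is handed in when it is done.

Besides the shell and the picture viewer there is one more tool, called after "Call:" as a command line: name --argument value ..., lists and objects as JSON in quotes. send_rows: Moves the arm, as the interface text tells. Its arguments: {"type":"object","properties":{"series":{"type":"array"},"newtons":{"type":"number"}},"required":["series"]}

```bash
mkdir -p pics; ls; python3 - <<'E'
from workcell import *
import cv2,numpy as np
s=get_state();print({k:np.round(v,3) for k,v in s.items()})
a=read_camera("scene");b=read_camera("top")
for n in("scene","top"):
    c=camera_info(n);print(n,c)
    for l in("stirrer_b_knob_grip","bottle_center","flask_center"):
        for r in silhouettes(n,l):print(l,r["p"],r["box"])
cv2.imwrite("pics/a.png",a);cv2.imwrite("pics/b.png",b)
try:
    print(grip_point_offset)
except Exception as e:print(e)
E
```

```text
pics
{'clock': np.float64(0.0), 'joint_pos': array([-1.434,  0.314,  0.045,  1.304,  0.   ,  1.431]), 'qvel': array([ 0.   ,  0.001, -0.   , -0.001, -0.   ,  0.001]), 'tau': array([-0.0000e+00, -4.8062e+01,  2.9854e+01,  1.9000e-02, -0.0000e+00,
       -0.0000e+00]), 'tcp_pos': array([ 0.157, -0.553,  0.197]), 'orientation': array([-0.001,  0.99 ,  0.138,  0.   ]), 'wrist_force': array([0.638, 0.406, 1.234]), 'ft_torque': array([-0.007,  0.043, -0.028]), 'finger_gap': np.float64(0.085)}
scene {'K': array([[386.33878757,   0.        , 319.16431038],
       [  0.        , 386.33878757, 201.79227865],
       [  0.        ,   0.        ,   1.        ]]), 'xyz': array([-0.02095523,  0.64637462,  0.68260932]), 'attitude': array([ 0.20054196, -0.3851935 ,  0.80694437, -0.40031197])}
stirrer_b_knob_grip 0.5 [415.6, 177.7, 20.0, 21.4]
bottle_center 0.68 [381.8, 158.8, 29.8, 62.6]
bottle_center 0.68 [197.3, 194.5, 27.5, 58.7]
flask_center 0.66 [237.4, 226.5, 36.2, 59.6]
top {'K': array([[375.86440287,   0.        , 318.81278296],
       [  0.        , 375.86440287, 203.6867342 ],
       [  0.        ,   0.        ,   1.        ]]), 'xyz': array([0.43472454, 0.1544754 , 0.96266474]), 'attitude': array([ 0.07556994, -0.69536944,  0.71241105, -0.05675397])}
stirrer_b_knob_grip 0.9 [426.0, 243.5, 29.1, 20.6]
bottle_center 0.88 [369.9, 245.9, 35.6, 33.9]
bottle_center 0.56 [205.4, 145.5, 39.4, 34.2]
flask_center 0.91 [205.4, 230.3, 34.8, 31.0]
0.0187
```

View pics/a.png

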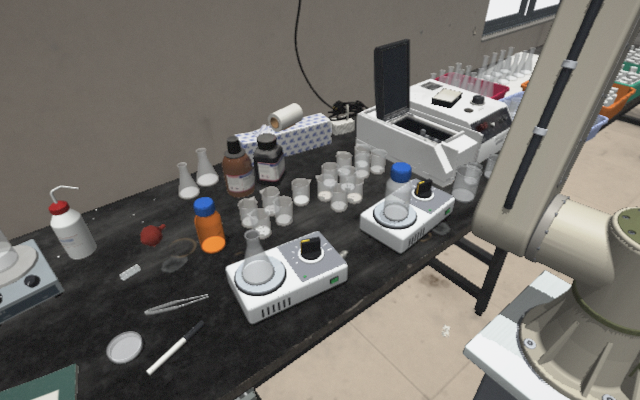

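View pics/b.png

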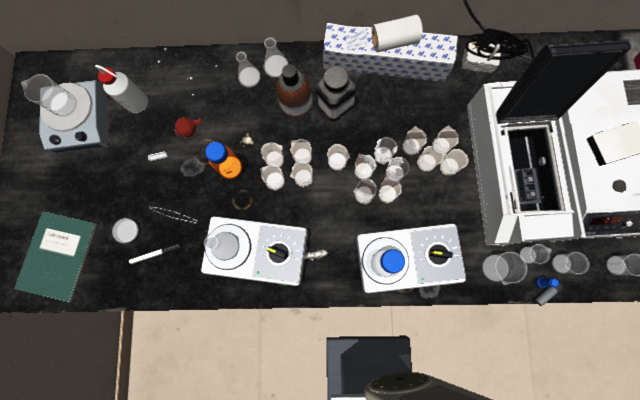

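The top view shows the target stirrer on the right: the blue cap is at (391,261), the knob at (440,254), and its yellow stripe points left. The flask stirrer is on the left, with its knob at (278,253). The orange bottle at (225,160) is a look-alike.

```bash
cat > h.py <<'E'
from workcell import *
import cv2,numpy as np
from scipy.spatial.transform import Rotation as R
def rot(q): return R.from_quat(q,scalar_first=True)
def ray(c,uv,z):
    d=rot(c["attitude"]).apply(np.linalg.solve(c["K"],[uv[0],uv[1],1.]))
    return c["xyz"]+d*(z-c["xyz"][2])/d[2]
def proj(c,p):
    q=c["K"]@rot(c["attitude"]).inv().apply(np.asarray(p)-c["xyz"]);return q[:2]/q[2]
def yellow(im,box):
    l,t,w,h=[int(v) for v in box];hsv=cv2.cvtColor(im,cv2.COLOR_BGR2HSV)
    m=cv2.inRange(hsv,(20,110,90),(35,255,255));k=np.zeros_like(m);k[t-4:t+h+4,l-4:l+w+4]=1
    ys,xs=np.nonzero(m*k);return np.c_[xs,ys]
E
python3 - <<'E'
from h import *
im=read_camera("top");c=camera_info("top")
r=silhouettes("top","stirrer_b_knob_grip")[0]
ys,xs=np.nonzero(r["pixels"]);print(r["box"],xs.mean(),ys.mean())
k=ray(c,(xs.mean(),ys.mean()),.09);print("knob",k)
y=yellow(im,r["box"]);print(len(y),y.mean(0) if len(y) else 0)
P=np.array([ray(c,p,.106) for p in y]);print(P.mean(0),np.degrees(np.arctan2(*(P.mean(0)-k)[[1,0]])))
# cap
m=cv2.inRange(cv2.cvtColor(im,cv2.COLOR_BGR2HSV),(100,120,60),(130,255,255));m[:,:365]=0;m[:,420:]=0
ys,xs=np.nonzero(m[:300]);print("cap",ray(c,(xs.mean(),ys.mean()),.2))
cv2.imwrite("pics/c.png",cv2.resize(im[210:310,355:495],None,fx=5,fy=5,interpolation=cv2.INTER_CUBIC))
E
```

```text
[427.7, 244.6, 27.0, 20.5] 438.54571428571427 253.78857142857143
knob [ 0.47666194 -0.09509424  0.09      ]
31 [437.32258065 252.35483871]
[ 0.47914706 -0.0880511   0.106     ] 70.56497525369699
cap [0.46026139 0.0285835  0.2       ]
```

View pics/c.png

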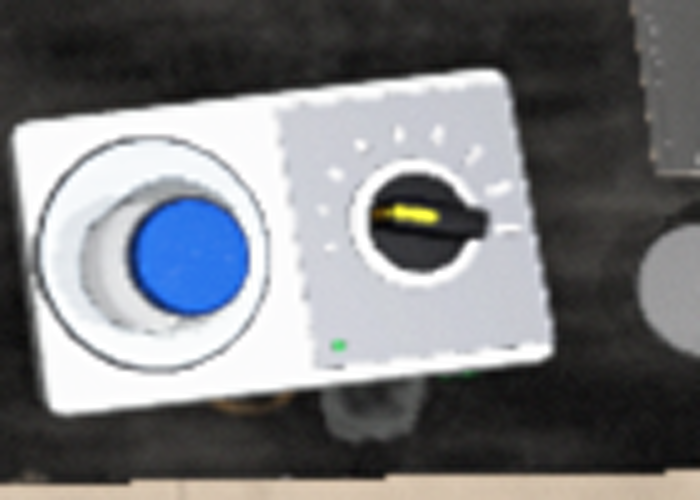

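```bash
cat >> h.py <<'E'
def tool_move(p,yaw_deg):
    s=get_state();q=rot(s["orientation"])
    x=q.apply([1,0,0]);d=q.inv().apply(np.asarray(p)-s["tcp_pos"])*100
    a=np.radians(yaw_deg);T=R.from_matrix(np.array([[np.cos(a),np.sin(a),0],[np.sin(a),-np.cos(a),0],[0,0,-1]]).T.T)
    print("clock",s["clock"],"yaw",np.degrees(np.arctan2(x[1],x[0])),"shift cm",d.round(2),"rotvec deg",np.degrees((q.inv()*T).as_rotvec()).round(2))
E
python3 - <<'E'
from h import *
c=camera_info("top")
o=np.array([355,210])
f=lambda u,v,z:ray(c,o+(np.array([u,v])+.5)/5-.5,z)
k=f(416,222,.065);print("knob skirt",k)
A=f(371,211,.106);B=f(488,217,.106);print("bar",A,B,(A+B)/2,np.linalg.norm(A-B),np.degrees(np.arctan2(*(A-B)[[1,0]])))
# stirrer corners deck
F=[f(*p,.06) for p in((12,125),(502,70),(553,350),(55,412))];print(np.round(F,3))
print("flask/cap check, centrifuge front-left corner at z .2", ray(c,(487,243),.2), ray(c,(470,95),.2))
w=camera_info("wrist");s=get_state();print("cam in tool",rot(s["orientation"]).inv().apply(w["xyz"]-s["tcp_pos"]),(rot(s["orientation"]).inv()*rot(w["attitude"])).as_matrix().round(2).tolist())
tool_move([.477,-.095,.27],85)
tool_move([.157,-.553,.32],16)
E
```

```text
knob skirt [ 0.47741093 -0.10046714  0.065     ]
bar [ 0.4808227  -0.06917053  0.106     ] [ 0.47694469 -0.12099637  0.106     ] [ 0.4788837  -0.09508345  0.106     ] 0.05197073052443365 85.72065635631031
[[ 0.528  0.087  0.06 ]
 [ 0.549 -0.149  0.06 ]
 [ 0.417 -0.16   0.06 ]
 [ 0.394  0.072  0.06 ]]
flask/cap check, centrifuge front-left corner at z .2 [ 0.49054597 -0.16141375  0.2       ] [ 0.80957416 -0.15824473  0.2       ]
cam in tool [ 7.22487409e-02  9.76092797e-05 -1.75930128e-01] [[0.0, -0.96, -0.29], [1.0, 0.0, -0.0], [0.0, -0.29, 0.96]]
clock 0.5 yaw 15.85762086215973 shift cm [ 43.29 -35.33  -7.26] rotvec deg [  0.     0.   -69.14]
clock 0.5 yaw 15.85762086215973 shift cm [-1.000e-02 -2.000e-02 -1.226e+01] rotvec deg [ 0.   -0.   -0.14]
```

Call:
send_rows --series '[0,0,-8,0,0,0,1,0,0,-8,0,0,0,1,43.3,-35.3,-8,0,0,-69,1,43.3,-35.3,-8,0,0,-69,1,43.3,-35.3,-8,0,0,-69,1,43.3,-35.3,-8,0,0,-69,1,43.3,-35.3,-8,0,0,-69,1,43.3,-35.3,-8,0,0,-69,1,43.3,-35.3,-8,0,0,-69,1,43.3,-35.3,-8,0,0,-69,1]'

```text
clock: 1.33
tcp_pos: [0.3488, -0.2782, 0.2777]
orientation: [0.001, 0.801, 0.598, 0.0]
wrist_force: [1.0, -0.2, 0.9]
finger_gap: 0.0854
```

```bash
python3 - <<'E'
from h import *
tool_move([.477,-.096,.27],85)
E
```

```text
clock 1.3333 yaw 73.4782485036193 shift cm [21.11  7.11  0.77] rotvec deg [  0.05   0.04 -11.52]
```

Call:
send_rows --series '[21.1,7.1,0.8,0,0,-11.5,1,21.1,7.1,0.8,0,0,-11.5,1,21.1,7.1,0.8,0,0,-11.5,1,21.1,7.1,0.8,0,0,-11.5,1,21.1,7.1,0.8,0,0,-11.5,1,21.1,7.1,0.8,0,0,-11.5,1,21.1,7.1,0.8,0,0,-11.5,1,21.1,7.1,0.8,0,0,-11.5,1]'

```text
clock: 2.0
tcp_pos: [0.4773, -0.0979, 0.2693]
orientation: [-0.0, 0.738, 0.674, -0.0]
wrist_force: [0.3, -0.4, -0.9]
finger_gap: 0.0852
```

```bash
python3 - <<'E'
from h import *
s=get_state();c=camera_info("wrist");im=read_camera("wrist")
print(s["tcp_pos"],s["joint_pos"].round(2))
for r in silhouettes("wrist","stirrer_b_knob_grip"):
    ys,xs=np.nonzero(r["pixels"]);print(r["p"],r["box"],xs.mean(),ys.mean())
    if r["p"]>.4:
        y=yellow(im,r["box"]).astype(np.float32);print(len(y))
        if len(y)>5:
            (ct,sz,an)=cv2.minAreaRect(y);print("rect",ct,sz,an,ray(c,ct,.106))
            bx=cv2.boxPoints((ct,sz,an));W=np.array([ray(c,p,.106) for p in bx]);print(W.round(4))
print("TCP proj",proj(c,[.477,-.096,.095]))
np.savez("w1.npz",im=im,**c)
u,v=[int(t) for t in proj(c,[.477,-.096,.095])]
cv2.imwrite("pics/d.png",im);print(u,v)
E
```

```text
[ 0.47728406 -0.09787011  0.26926637] [-0.37  0.13 -0.01  1.43 -0.    1.29]
0.56 [293.0, 152.7, 41.9, 45.1] 313.94567062818334 174.94057724957554
86
rect (314.0, 167.5) (21.0, 4.0) 90.0 [ 0.47998581 -0.08545401  0.106     ]
[[ 0.4788 -0.0733  0.106 ]
 [ 0.4833 -0.0738  0.106 ]
 [ 0.4812 -0.0978  0.106 ]
 [ 0.4766 -0.0974  0.106 ]]
TCP proj [312.23879615 174.89308949]
312 174
```

View pics/d.png

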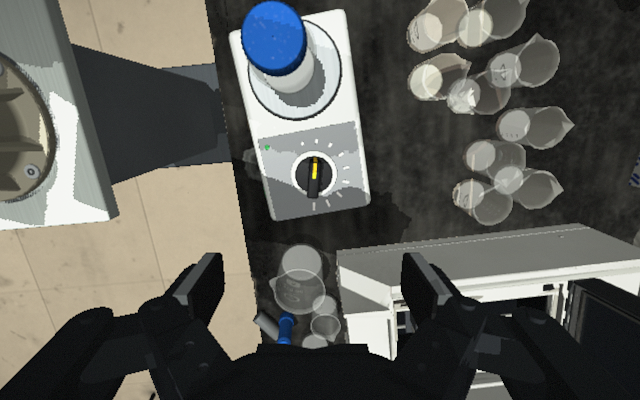

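```bash
python3 - <<'E'
from h import *
d=np.load("w1.npz");im=d["im"];c={k:d[k] for k in("K","xyz","attitude")}
for z in(0,.1,.2):print(z,"centrifuge",ray(c,(338,250),z),"beaker top",ray(c,(300,245),z))
o=np.array([269,135])
cr=cv2.resize(im[135:220,269:369],None,fx=8,fy=8,interpolation=cv2.INTER_CUBIC)
cv2.imwrite("pics/e.png",cr[:600])
E
```

```text
0 centrifuge [ 0.50565266 -0.24211709  0.        ] beaker top [ 0.44509295 -0.2278366   0.        ]
0.1 centrifuge [ 0.50077903 -0.19355888  0.1       ] beaker top [ 0.45382328 -0.18248632  0.1       ]
0.2 centrifuge [ 0.49590541 -0.14500066  0.2       ] beaker top [ 0.4625536  -0.13713603  0.2       ]
```

View pics/e.png

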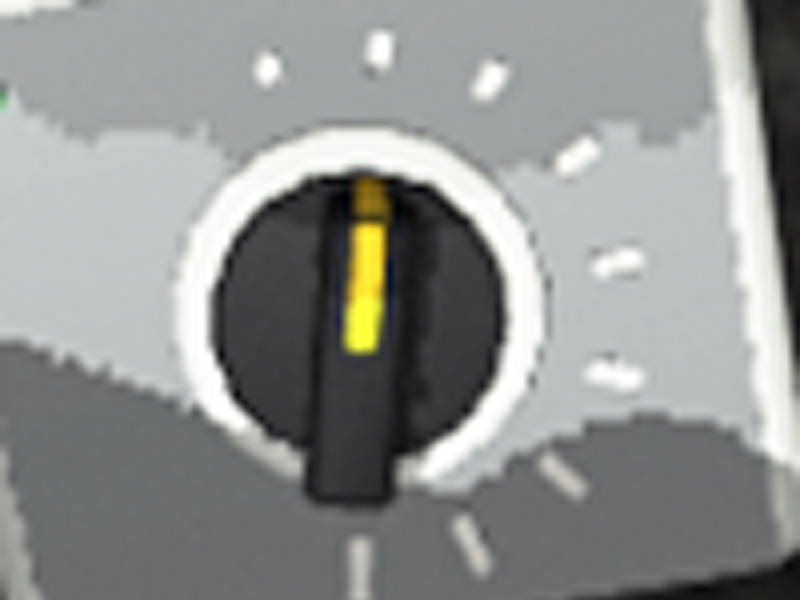

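```bash
python3 - <<'E'
from h import *
d=np.load("w1.npz");c={k:d[k] for k in("K","xyz","attitude")}
f=lambda u,v,z:ray(c,np.array([269,135])+(np.array([u,v])+.5)/8-.5,z)
print("skirt",f(360,313,.072),"ring",f(360,307,.061))
A=f(369,222,.106);B=f(350,492,.106);print(A,B,(A+B)/2,np.linalg.norm(A-B),np.degrees(np.arctan2(*(A-B)[[1,0]])))
tool_move([.478,-.0965,.12],85.5);tool_move([.478,-.0965,.0775],85.5)
E
```

```text
skirt [ 0.47834467 -0.09921151  0.072     ] ring [ 0.47826661 -0.10038731  0.061     ]
[ 0.48128499 -0.07961269  0.106     ] [ 0.47504344 -0.11890277  0.106     ] [ 0.47816421 -0.09925773  0.106     ] 0.03978274844265295 80.97351507521738
clock 2.1 yaw 84.6172147448663 shift cm [ 0.29  0.11 14.94] rotvec deg [-0.01  0.03 -0.88]
clock 2.1 yaw 84.6172147448663 shift cm [ 0.29  0.11 19.19] rotvec deg [-0.01  0.03 -0.88]
```

Call:
send_rows --series '[0,0.1,4,0,0,1,1,0,0.1,8,0,0,1,1,0,0.1,12,0,0,1,1,0,0.1,15,0,0,1,1,0,0.1,17,0,0,1,1,0,0.1,18.5,0,0,1,1,0,0.1,19,0,0,1,1,0,0.1,19,0,0,1,1,0,0.1,19,0,0,1,1]'

```text
clock: 2.85
tcp_pos: [0.4783, -0.0998, 0.0802]
orientation: [0.0, 0.746, 0.666, 0.0]
wrist_force: [-0.7, 0.0, 0.7]
finger_gap: 0.0857
```

```bash
python3 - <<'E'
from h import *
s=get_state();print(s["tcp_pos"],s["wrist_force"],s["joint_pos"].round(2));im=read_camera("wrist");c=camera_info("wrist")
tool_move([.478,-.099,.079],83.5)
print(proj(c,[.478,-.099,.106]))
cv2.imwrite("pics/f.png",im)
E
```

```text
[ 0.47828951 -0.09976212  0.08017325] [-0.7126435   0.00922666  0.66391142] [-0.37  0.22 -0.38  0.97 -0.    1.31]
clock 2.9 yaw 83.58054124308542 shift cm [ 0.06 -0.09  0.16] rotvec deg [0.11 0.04 0.08]
[310.78508849 249.04694736]
```

View pics/f.png

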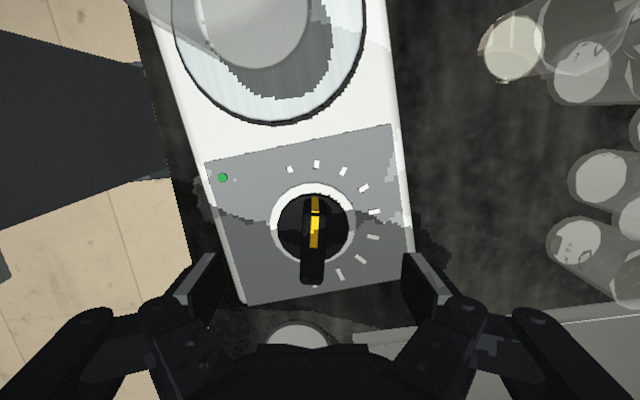

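The bar stands between the jaws, running from (315,214) to (312,283), about 2° off the tool axis. I'll trim the pose and pinch.

Call:
send_rows --series '[0,0.1,0.1,0,0,2,1,0,0.1,0.1,0,0,2,0.4,0,0.1,0.1,0,0,2,0,0,0.1,0.1,0,0,2,0,0,0.1,0.1,0,0,2,0,0,0.1,0.1,0,0,2,0,0,0.1,0.1,0,0,2,0,0,0.1,0.1,0,0,2,0,0,0.1,0.1,0,0,2,0,0,0.1,0.1,0,0,2,0]' --newtons 30

```text
clock: 3.73
tcp_pos: [0.4791, -0.0988, 0.0783]
orientation: [-0.0, 0.757, 0.654, -0.0]
wrist_force: [0.7, 0.0, 0.3]
finger_gap: 0.0001
```

The gap reads 0, so the fingers may have closed past the bar. I'll check with a picture.

```bash
python3 - <<'E'
from h import *
im=read_camera("wrist");b=read_camera("top");s=get_state();print(s["tcp_pos"],s["finger_gap"],s["wrist_force"])
o=np.hstack([cv2.resize(im[140:400,170:470],(450,390)),cv2.resize(b[205:305,380:470],(350,390))])
cv2.imwrite("pics/g.png",o)
E
```

```text
[ 0.4791514  -0.09876675  0.07832157] -6.700886576687313e-05 [ 0.03753248  0.03506401 -0.21558897]
```

View pics/g.png

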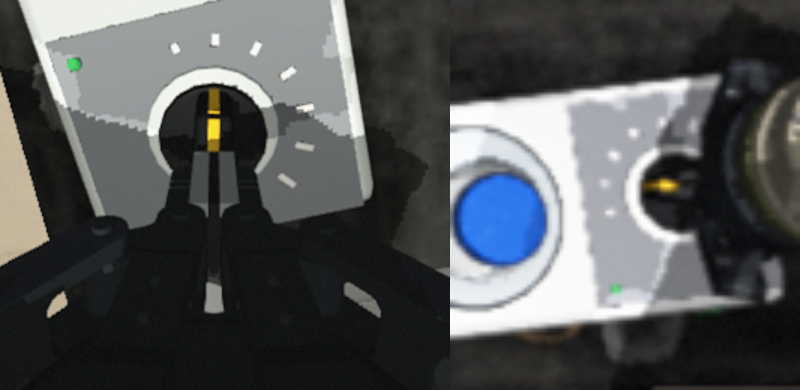

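```bash
python3 - <<'E'
from h import *
s=get_state();c=camera_info("wrist");print(c["K"][0,0],c["xyz"],s["tcp_pos"])
q=rot(s["orientation"]);im=cv2.imread("pics/g.png")
for n,t in dict(tcp=[0,0,0],edge=[.011,0,0],edgeR=[.011,.0145,0],edgeL=[.011,-.0145,0],grasp=[.011,0,-.0187],up=[.011,0,-.045],upR=[.011,.0145,-.045]).items():
    u=proj(c,s["tcp_pos"]+q.apply(t));print(n,u.round(1),((u-[170,140])*1.5).round())
for n,p in dict(barA=[.481,-.077,.106],barB=[.475,-.121,.106],mid=[.478,-.099,.106],mid74=[.478,-.099,.074]).items():
    u=proj(c,p);print(n,u.round(1),((u-[170,140])*1.5).round())
E
```

```text
300.18774133686014 [ 0.48967839 -0.0273767   0.25427003] [ 0.4791514  -0.09876675  0.07832157]
tcp [312.4 232.4] [214. 139.]
edge [312.5 215.9] [214. 114.]
edgeR [335.9 216. ] [249. 114.]
edgeL [289.1 215.9] [179. 114.]
grasp [312.4 226.9] [214. 130.]
up [312.4 247. ] [214. 160.]
upR [342.9 247. ] [259. 161.]
barA [309.9 213.8] [210. 111.]
barB [310.8 288.5] [211. 223.]
mid [310.4 252.6] [211. 169.]
mid74 [310.7 230.5] [211. 136.]
```

```bash
python3 - <<'E'
from h import *
im=read_camera("wrist");b=read_camera("scene")
g=lambda x:(255*(x/255.)**.45).clip(0,255).astype(np.uint8)
u=proj(camera_info("scene"),[.478,-.099,.09]).astype(int);print(u)
o=np.hstack([cv2.resize(g(im[185:285,262:362]),(500,500),interpolation=cv2.INTER_CUBIC),cv2.resize(g(b[u[1]-35:u[1]+35,u[0]-20:u[0]+22]),(300,500),interpolation=cv2.INTER_CUBIC)])
cv2.imwrite("pics/h.png",o)
E
```

```text
[423 186]
```

View pics/h.png

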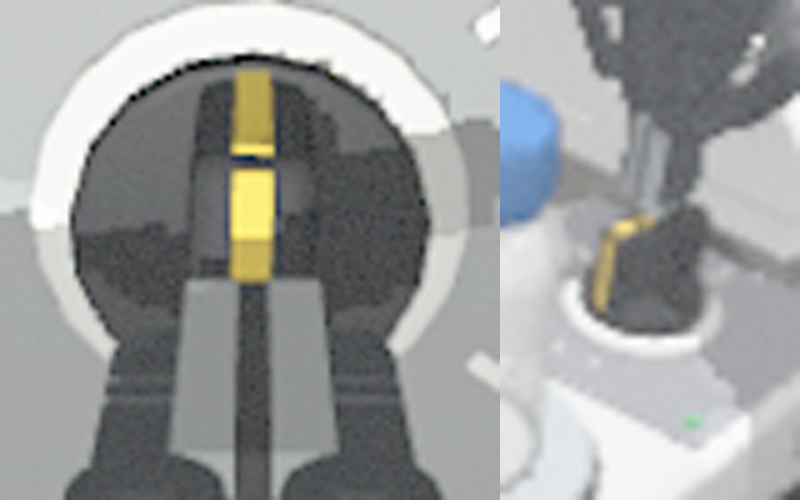

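The fingers shut just above the bar. In both the wrist and scene views the tips end at about z≈0.114, not at the reported TCP of 0.078. Both cues put the tips about 35 mm behind the nominal TCP. I'll open and go about 3 cm lower in stages, watching the force.

Call:
send_rows --series '[0,0,0,0,0,0,1,0,0,0,0,0,0,1,0,0,0,0,0,0,1,0,0,0,0,0,0,1,0,0,0,0,0,0,1,0,0,0.5,0,0,0,1,0,0,1.0,0,0,0,1,0,0,1.5,0,0,0,1,0,0,2,0,0,0,1,0,0,2,0,0,0,1]'

```text
clock: 4.77
tcp_pos: [0.4781, -0.0984, 0.0569]
orientation: [-0.001, 0.757, 0.654, -0.001]
wrist_force: [-1.1, 0.3, -0.8]
finger_gap: 0.0853
```

```bash
python3 - <<'E'
from h import *
s=get_state();im=read_camera("wrist");c=camera_info("wrist")
print(s["tcp_pos"],s["wrist_force"],s["ft_torque"],s["finger_gap"])
q=rot(s["orientation"])
for tz in(-.048,-.013):print([proj(c,s["tcp_pos"]+q.apply([.011,y,tz])).round() for y in(-.0425,.0425)])
cv2.imwrite("pics/i.png",im)
E
```

```text
[ 0.4781484  -0.09841569  0.05694272] [-1.07591806  0.28734147 -0.76041267] [0.00358436 0.03299341 0.03000348] 0.08531133259723156
[array([221., 249.]), array([403., 249.])]
[array([239., 223.]), array([385., 223.])]
```

View pics/i.png

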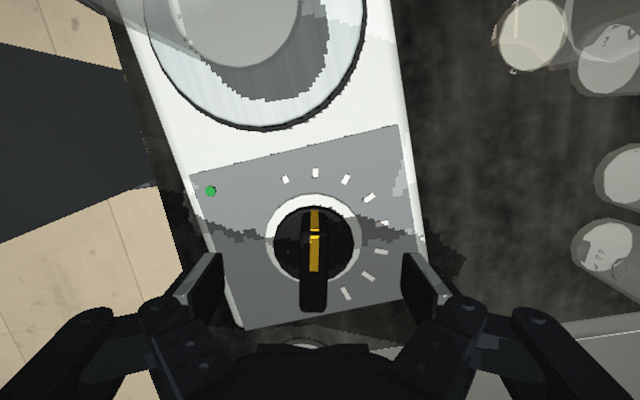

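The picture confirms it: the tips at (222,252) and (403,252) match a tip 48 mm behind the TCP when open, or about 35 mm when shut. I'll go down another 1.2 cm and pinch.

Call:
send_rows --series '[0,0,0.6,0,0,0,1,0,0,1.2,0,0,0,1,0,0,1.2,0,0,0,0,0,0,1.2,0,0,0,0,0,0,1.2,0,0,0,0,0,0,1.2,0,0,0,0,0,0,1.2,0,0,0,0,0,0,1.2,0,0,0,0,0,0,1.2,0,0,0,0,0,0,1.2,0,0,0,0]' --newtons 30

```text
clock: 5.65
tcp_pos: [0.4788, -0.0989, 0.0467]
orientation: [0.0, 0.757, 0.654, -0.0]
wrist_force: [-3.9, 0.2, 5.0]
finger_gap: 0.0134
```

Gripped, with a gap of 13.4 mm. I'll turn it clockwise, which is positive about the downward tool z.

Call:
send_rows --series '[0,0,0,0,0,6,0,0,0,0,0,0,12,0,0,0,0,0,0,18,0,0,0,0,0,0,24,0,0,0,0,0,0,30,0,0,0,0,0,0,36,0,0,0,0,0,0,40,0,0,0,0,0,0,40,0]'

```text
clock: 6.32
tcp_pos: [0.4799, -0.0995, 0.0467]
orientation: [0.001, 0.935, 0.355, 0.0]
wrist_force: [0.0, -2.6, 2.0]
finger_gap: 0.0135
```

Call:
send_rows --series '[0,0,0,0,0,6,0,0,0,0,0,0,12,0,0,0,0,0,0,18,0,0,0,0,0,0,24,0,0,0,0,0,0,30,0,0,0,0,0,0,35,0,0,0,0,0,0,35,0,0,0,0,0,0,35,0]'

```text
clock: 6.98
tcp_pos: [0.4804, -0.1005, 0.0467]
orientation: [0.002, 0.998, 0.059, 0.001]
wrist_force: [1.0, -4.8, -0.6]
finger_gap: 0.0136
```

```bash
python3 - <<'E'
from h import *
s=get_state();im=read_camera("wrist")
print(s["tcp_pos"],s["wrist_force"],s["ft_torque"],s["finger_gap"],s["joint_pos"].round(2));tool_move([.48,-.1,.3],6.6)
b=yellow(im,[270,170,100,130]).astype(np.float32);print(cv2.minAreaRect(b),len(b))
E
```

```text
[ 0.48039032 -0.10053438  0.04674979] [ 0.98349508 -4.78265434 -0.61327512] [-1.07044956 -0.11411626 -0.03589512] 0.013640374137138202 [-0.37  0.25 -0.43  0.89 -0.    2.66]
clock 7.0333 yaw 6.741830316976879 shift cm [ 1.000e-02  3.000e-02 -2.532e+01] rotvec deg [ 0.2  -0.09  0.14]
((312.4999694824219, 248.5), (64.99998474121094, 8.999998092651367), 90.0) 566
```

Call:
send_rows --series '[0,0,0,0,0,0,1,0,0,0,0,0,0,1,0,0,0,0,0,0,1,0,0,0,0,0,0,1,0,0,0,0,0,0,1,0,0,-2,0,0,0,1,0,0,-6,0,0,0,1,0,0,-10,0,0,0,1,0,0,-14,0,0,0,1,0,0,-18,0,0,0,1]'

```text
clock: 7.87
tcp_pos: [0.4787, -0.0984, 0.2282]
orientation: [-0.0, 0.998, 0.058, -0.0]
wrist_force: [1.1, -1.2, -0.7]
finger_gap: 0.0853
```

Call:
send_rows --series '[-4,0,-4,0,0,0,1,-8,0,-4,0,0,0,1,-10,0,-4,0,0,0,1,-10,0,-4,0,0,0,1,-10,0,-4,0,0,0,1]'

```text
clock: 8.28
tcp_pos: [0.3792, -0.1104, 0.2672]
orientation: [0.0, 0.998, 0.057, 0.001]
wrist_force: [1.1, -0.3, 0.5]
finger_gap: 0.0852
```

```bash
python3 - <<'E'
from h import *
s=get_state();im=read_camera("wrist");c=camera_info("wrist");b=read_camera("scene");t=read_camera("top")
print(s["clock"],s["tcp_pos"])
u,v=proj(c,[.478,-.099,.1]).astype(int);print(u,v)
y=yellow(im,[u-25,v-25,50,50]).astype(float)
P=np.array([ray(c,p,.106) for p in y]);e=np.linalg.svd(P-P.mean(0),full_matrices=False)[2][0];print(len(y),P.mean(0),"bar yaw mod 180",np.degrees(np.arctan2(e[1],e[0]))%180)
cv2.imwrite("pics/j.png",np.vstack([np.hstack([im[max(0,v-100):max(0,v-100)+200,max(0,u-200):max(0,u-200)+400],b[140:340,180:580]])
 ,np.hstack([cv2.resize(t[200:310,180:400],(400,200)),cv2.resize(t[200:310,280:500],(400,200))])]))
E
```

```text
8.2833 [ 0.37917427 -0.11039258  0.26716476]
312 87
98 [ 0.49061331 -0.099601    0.106     ] bar yaw mod 180 6.777820415196771
```

View pics/j.png

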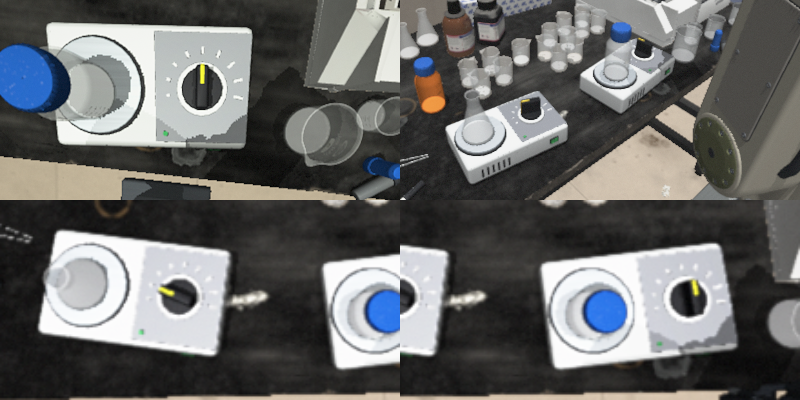

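The bottle-side knob now points away from the robot at yaw 6.8°, from about 81.5° at the start. That is 75°, or three clicks. The bottle and flask are standing in place, and the other knob's pointer is unchanged.

```bash
python3 -c "
from workcell import *
print(hand_in())"
```

```text
the job is handed in; nothing more can be done
None
```

I turned the knob of the stirrer under the blue-capped bottle 75° clockwise, which is three clicks. I then let go, lifted clear and handed the job in at about 8.4 s.

- **Knob:** the bar went from a yaw of about 81.5° to 6.8° after release. The starting angle was less certain, as separate readings ranged from 81° to 86°.
- **Other objects:** in the final pictures the bottle and flask still stand on their plates, and the other stirrer's knob points where it did before. I checked this by eye only.
- **Failed first pinch:** the fingers closed above the bar with a gap of 0 and did not move the knob. The pictures showed the fingertips about 35 mm behind the stated TCP, which disagrees with the tool description. I went about 3 cm lower and gripped the bar with a gap of 13.4 mm.
- **Forces:** every wrist force reading during the job was under 7 N.

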